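# Open the spray booth to its marked height

### The arm

A 7-joint arm with a two-finger parallel gripper is mounted at the origin on the work surface. World frame = base frame: x ahead of the robot, y to its left, z up, the work surface at z = 0. Lengths are in m, angles in rad, forces in N, time in s.
With the tool pointing down it reaches from about 0.425 to 0.875 m from the base axis. Payload 4.7 kg.
Tool frame: the origin (TCP) lies at the very end of the fingers, on their centre line; the grasp point (between the pads) lies 19 mm behind it; z points along the fingers, y is the line along which they close (so a half turn about z gives the same grasp; the last joint's range is limited). The gripper opens to 87 mm and grips with 3 to 60 N. Pads are 19 mm wide; open, the fingers measure 117 mm over their backs; the gripper's body (75 mm by 190 mm) begins 51 mm behind the grasp point.
Start: joints at [-1.306, 0.321, -0.07, 1.45, 0.023, 1.371, -0.057], TCP at [0.161, 0.63, 0.223] pointing down, gripper open.
Joint ranges: [-2.86, 2.86], [-0.3, 2.09], [-1.38, 1.24], [0.06, 2.45], [-1.56, 4.7], [0.09, 2.05], [-2.69, 2.69]. Speed limits (rad/s): [2.57, 2.57, 3.14, 3.14, 3.14, 3.14, 3.14].

### API

Orientations are given as a rotation vector (axis times angle).
In Python, from bench import ctrl, vision gives the robot as it stands.
- The arm moves only by the tool jog_arm, never from a script. Its argument "increments" is a list of rows, each an object of numbers: "tx", "ty", "tz": the shift along the tool's x, y, z in mm; "wx", "wy", "wz": the turn, a rotation vector about the tool's x, y, z in rad; "gripper": the opening, from 0 (shut) to 1 (fully open). In form: [{"tx": .., "ty": .., "tz": .., "wx": .., "wy": .., "wz": .., "gripper": ..}, ...]. A call has exactly 5 rows; each row is the pose to reach, as a shift and turn from the pose commanded when the call began, along the tool's axes at that moment; what a row does not reach only later rows make up. A row lasts 1/12 s, in which the tool goes at most 41.7 mm and 7.16 degrees, less where a joint would pass 70% of its speed; a pose out of reach is approached as far as the arm can. A call with a gripper value outside its range is refused whole. The fingers move at their own pace and stop on an object; "grip_force" is the grip in N (left out, the last holds). Time passes only in rows, so rows that repeat a pose let the fingers close, or fill a call up. It gives the time, the measured TCP pose, the force, the opening and the grip force at its end, in the units of the state.
- ctrl.get_state(): the state, without advancing time (a new reading comes with each control period).
- vision.get_image(name): name is "scene" or "top"; returns a dict with "color" (480x640x3 uint8, blue, green, red), "fx", "fy", "cx", "cy" (pixels), "extrinsics" (4x4, takes a point from world to camera coordinates). Camera axes: x right, y down, z forward; pixel columns grow to the right and rows downward; lengths in m; the calibration is good to about 2 mm. A picture is of the moment at which its call begins. There is no depth.
- ctrl.close_job(): hands the job in; it is judged then, once.
Trained networks look in the newest picture that a camera, given by its name, has taken for a name from the list of things; names that differ only in an ending like _2 or _b are one class to them, and where a whole thing is asked for, a point or a joint stands for the part that bears it (a point fixed in the world has none). Each returns a list of dicts, best first, with "conf" (0 to 1); they miss things now and then, are a little off and sometimes report something else, mostly with a low value. They report only what shows in the picture. A call takes as long as a camera call. They do not tell look-alikes from the thing itself.
- vision.spot_in(camera, thing): "bbox" ([left, top, right, bottom] in pixels, round what is visible of it).
The state is a dict: "time": time; "joint_positions": joint angles; "qd": joint speeds; "joint_torque": joint torques, N m; "position": TCP position; "tool_rot": TCP orientation; "ft_force": force on the tool from outside, world axes, zero at the start; "torque": the same for the moment, N m; "grip_width": opening from 0.0 (shut) to 1.0 (fully open); "grip_force": force on a finger pad.
Only numpy, scipy, OpenCV 4.12 (cv2) and the standard library are available. Lean on these libraries where they do the work, as an engineer would, in place of code of your own. Each camera call takes 0.05 s, during which the arm holds its last target. There are 200 camera calls.

### The job

Switch on the extractor by pressing the larger round button on the control pod, then, with the fingers beneath the lip of the booth's sliding sash, push the sash up until the lip lines up with the marker blade beside it, and leave it there. Push only from beneath, do not overshoot the blade (do not press on top of the lip to bring it back), and grasp or lift nothing. Leave the small button, the marker and everything standing about as they are.

Things in the scene. Friction and masses are not known exactly. Their poses are not given: they have to be found in the camera images.
- booth: White fixed spray booth, 380 mm wide (y), 345 deep, 440 high. Front faces its own -x (the robot) and leans back 40 degrees from vertical. Origin: on the bench below the middle of the slope's foot (55 mm up); x into the booth, y along the lip, z up. Up the slope is (0.643, 0, 0.766) in its frame, out of the front is (-0.766, 0, 0.643). Its sides are closed; sash and rails are on the slope.
- sash (a joint): Travel of the sash (aluminium frame with a clear pane, 320 mm wide, about 0.8 kg) up the slope: 0 shut, 0.225 m fully up. It is counterweighted: it stays where it is left, and takes about 2 to 5 N along the slope to push up.
- lip_edge (a point): Middle of the outermost edge of the sash's lip, half-way through its 12 mm thickness. Lip: a bar 300 mm long (along y), standing out 45 mm from the slope at right angles to it, 60 mm up from the sash's bottom edge. Axes: x into the booth at right angles to the slope, y along the lip, z up the slope. Its top has a thin black rubber cover, set back 12 mm from the edge.
- marker_edge (a point): Middle of the outermost edge of the marker: a dark steel blade 36 mm wide, 12 mm thick, 45 mm out, like a piece of the lip, on a clip on the rail at the lip's +y end (178 mm from the middle). Axes as lip_edge; the sash is right when lip_edge and marker_edge agree in z of these axes, so that lip and blade form one line. Held by friction.
- fan_top (a point): Top centre of the larger round button (42 mm across), the extractor switch, on the control pod, a grey box 160 x 90 x 45 mm fixed to the bench; it is the button nearer to the robot. Pressed straight down.
- fan (a joint): Travel of the larger button: 0 up, 0.006 m fully down; a spring takes 5 N to push it fully down and brings it back up. It is on once pressed two thirds of the way.
- lamp (a joint): Travel of the smaller button (20 mm across), 80 mm beyond the larger one on the same pod: 0 up, 0.006 m down. Must not be pressed.
- jar_a_mid (a point): Middle of a closed paint jar, 43 mm across, 70 mm high, standing in a low wooden tray 130 x 110 mm on the other side of the booth from the pod.
- jar_b_mid (a point): Middle of a second such jar in that tray.
- jar_c_mid (a point): Middle of a third such jar in that tray.
- spray_can_mid (a point): Middle of a standing spray can, 65 mm across, 170 mm high, in front of one end of the booth.
- big_jar_mid (a point): Middle of a large closed jar, 76 mm across, 100 mm high, in front of the other end of the booth.
- vase_mid (a point): Middle of a small white vase, 68 mm across, 75 mm high, on the turntable inside the booth.
- scraper: A spatula 170 mm long lying on the bench in front of the booth, below the lip, under 30 mm high; origin on the bench under its middle.
Not all that is in view belongs to the job. Leave any red look-alike of the part that bears fan_top alone.

How it is judged:
On the way, in this order (a step that is already met when the one before it is completed fails the run):
1. the larger button is pressed, at least two thirds of its travel (value of joint fan above 0.004 m), for 0.05 s.
2. the fingers bear on the lip from beneath while it is still below the marker (contact force between the fingers and sash_c0 above 0.5 N and z of lip_edge in the frame of marker_edge below -0.012 m), for 0.1 s.
3. the lip is in line with the marker blade, within 8 mm (z of lip_edge in the frame of marker_edge between -0.008 and 0.008 m), for 0.2 s.
At the end, for the whole second after the job is handed in: The lip is in line with the marker blade within 8 mm along the slope, the sash is at rest there, and the larger button, having been pressed, is up again (all of step 3 and velocity of joint sash between -0.01 and 0.01 m/s and value of joint fan below 0.002 m); the robot touches nothing.
It fails at once if the lip is pushed past the marker blade by more than 15 mm (z of lip_edge in the frame of marker_edge above 0.015 m).
It fails at once if the lip is pressed or pinched from above (over 2 N on its rubber cover) (contact force between anything else and sash_c1 above 2 N).
It fails at once if the small button is pressed (half of its travel) (value of joint lamp above 0.003 m).
It fails at once if the marker is shifted more than 4 mm along its rail (distance of marker_edge from where it was at the start of the episode above 0.004 m).
It fails at once if a jar, the can, the vase or the scraper is moved or lifted more than 25 mm (distance of any of jar_a_mid, jar_b_mid, jar_c_mid, spray_can_mid, big_jar_mid, vase_mid, scraper from where it was at the start of the episode above 0.025 m).
It also fails if it takes over 61 s, if anything falls off the work surface, if the arm or the gripper's body presses on something with over 40 N, if the wrist force passes 120 N, or if a joint passes its speed limit or range.

## Working session

There is one attempt and no reset: what is moved stays moved. The work goes in short steps, Python scripts to look and compute and a tool call to move; the robot and the scene stay as the last step left them, time stands still between calls to the robot, and variables do not carry over. Pictures are saved under pics/ and viewed, at most 10 in all, crops included, and the job is handed in when it is done.

Besides the shell and the picture viewer there is one more tool, called after "Request:" as a command line: name --argument value ..., lists and objects as JSON in quotes. jog_arm: Moves the arm, as the interface text tells. Its arguments: {"type":"object","properties":{"increments":{"type":"array"},"grip_force":{"type":"number"}},"required":["increments"]}

```bash
mkdir -p pics; ls; cat > h.py <<'E'
import numpy as np, cv2
from bench import ctrl, vision
def cam(n):
    im=vision.get_image(n); return im
def proj(im,P):
    P=np.atleast_2d(P); E=np.array(im["extrinsics"]); c=P@E[:3,:3].T+E[:3,3]
    return np.c_[im["fx"]*c[:,0]/c[:,2]+im["cx"], im["fy"]*c[:,1]/c[:,2]+im["cy"]]
def ray(im,u,v):
    E=np.array(im["extrinsics"]); R=E[:3,:3]
    d=R.T@np.array([(u-im["cx"])/im["fx"],(v-im["cy"])/im["fy"],1.]); return -R.T@E[:3,3], d
def onz(im,u,v,z):
    o,d=ray(im,u,v); return o+d*(z-o[2])/d[2]
E
python3 - <<'E'
from h import *
for n in("scene","top"):
    im=cam(n); cv2.imwrite(f"pics/{n}0.png",im["color"]); o,d=ray(im,320,240)
    print(n,im["fx"],im["cx"],im["cy"],o.round(3),d.round(3))
    for t in "booth sash lip_edge marker_edge fan_top lamp jar_a_mid spray_can_mid big_jar_mid vase_mid scraper".split():
        print(t,[(np.round(b["bbox"]).astype(int).tolist(),round(b["conf"],2)) for b in vision.spot_in(n,t)])
print(ctrl.get_state())
E
```

```text
pics
scene 593.9913762089501 313.1986959373036 239.38795488524835 [0.755 0.889 1.15 ] [-0.199 -0.625 -0.755]
booth [([196, 152, 323, 277], 0.67), ([102, 96, 344, 365], 0.62)]
sash [([199, 153, 322, 278], 0.71), ([254, 143, 255, 148], 0.19)]
lip_edge [([194, 152, 323, 273], 0.73)]
marker_edge [([275, 250, 307, 277], 0.56)]
fan_top [([350, 120, 365, 132], 0.52)]
lamp [([330, 129, 337, 136], 0.42), ([250, 140, 256, 151], 0.35)]
jar_a_mid [([325, 370, 345, 400], 0.71)]
spray_can_mid [([352, 231, 384, 300], 0.72)]
big_jar_mid [([296, 162, 322, 208], 0.6), ([292, 376, 315, 411], 0.33)]
vase_mid []
scraper [([313, 216, 356, 266], 0.61)]
top 496.3059192430339 319.7806650401141 244.21100888460123 [ 0.376 -0.009  1.389] [ 0.1    0.017 -0.995]
booth [([222, 43, 432, 258], 0.69)]
sash [([267, 143, 405, 243], 0.95)]
lip_edge []
marker_edge [([255, 195, 273, 216], 0.62)]
fan_top [([471, 255, 488, 272], 0.73), ([467, 344, 479, 357], 0.65), ([221, 44, 432, 257], 0.61)]
lamp [([315, 262, 378, 287], 0.69), ([470, 228, 480, 237], 0.61), ([469, 316, 479, 326], 0.43)]
jar_a_mid [([186, 214, 210, 231], 0.
[... 168 characters left out ...]
)]
{'time': 1.2, 'joint_positions': array([-1.30594059,  0.32100543, -0.07011356,  1.45051592,  0.02259791,
        1.37081376, -0.05692488]), 'qd': array([ 0.00069617, -0.0013757 , -0.00306038, -0.00066115,  0.00032793,
       -0.00160484,  0.0026476 ]), 'joint_torque': array([ 4.07323625e-05, -4.91124988e+01, -4.03174516e-01, -3.12764382e+01,
       -6.38281018e-02,  3.38669261e-02,  2.45205507e-05]), 'position': array([0.16130596, 0.62967391, 0.2225751 ]), 'tool_rot': array([3.92838656e-01, 3.11688987e+00, 6.26917127e-05]), 'ft_force': array([0.1990333 , 0.45455993, 0.2625196 ]), 'torque': array([ 0.02186218,  0.00863778, -0.01068518]), 'grip_force': 0.0, 'grip_width': 1.0005544480388537}
```

View pics/scene0.png

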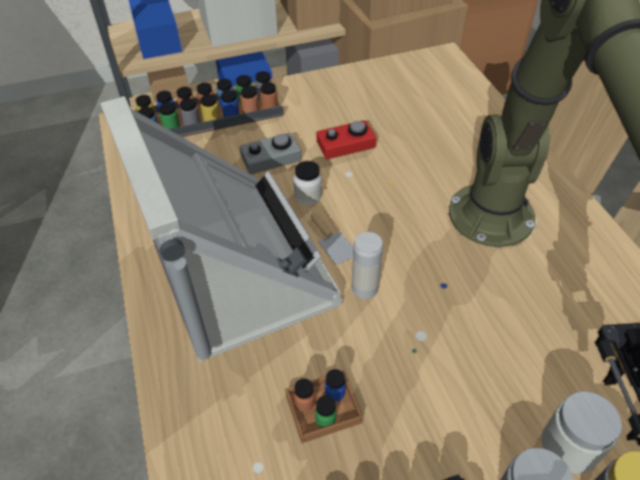

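View pics/top0.png

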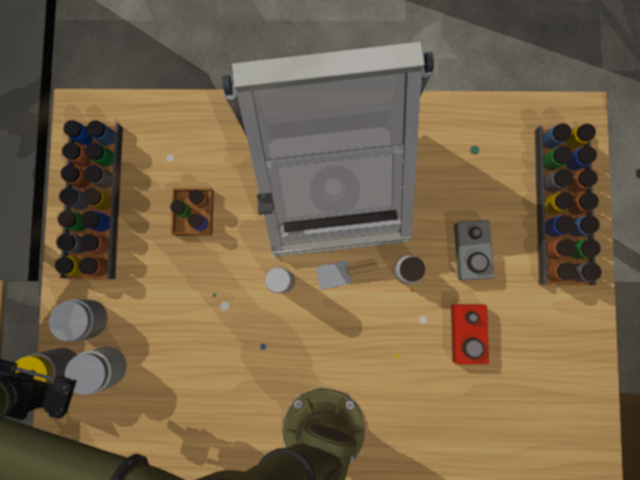

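The grey pod's larger button is at top (479,262) and scene (281,141). The red look-alike pod is at top (473,348) and scene (357,129). The grey one fits, since the task calls for a grey box, and I'll confirm it in an enlarged crop. The lip's black cover runs top (287–397, 213–230), and the marker is at top (265,203).

```bash
python3 - <<'E'
import cv2,numpy as np
t=cv2.imread("pics/top0.png"); s=cv2.imread("pics/scene0.png")
a=cv2.resize(t[180:300,245:445],(800,480),interpolation=cv2.INTER_CUBIC)
b=cv2.resize(s[110:310,230:390],(480,600),interpolation=cv2.INTER_CUBIC)
c=cv2.resize(t[215:280,450:500],(320,416),interpolation=cv2.INTER_CUBIC)
cv2.imwrite("pics/c1.png",a)
o=np.zeros((600,800,3),np.uint8); o[:,:480]=b; o[:416,480:]=c; cv2.imwrite("pics/c2.png",o)
E
```

```text
(no output)
```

View pics/c1.png

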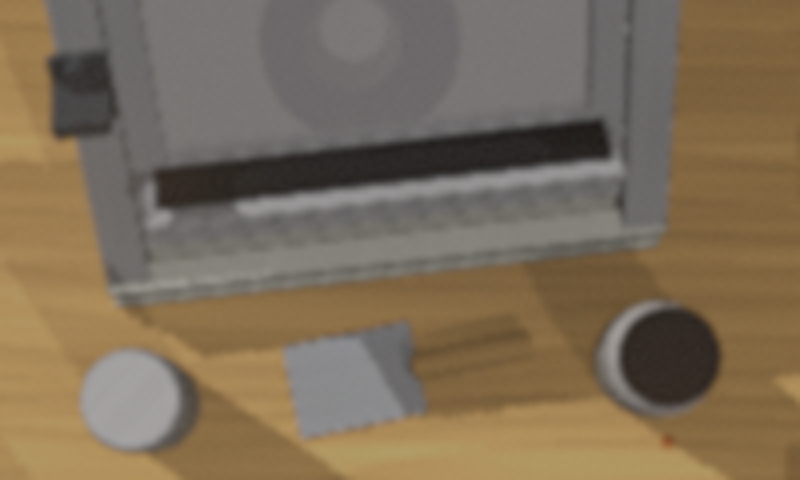

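View pics/c2.png

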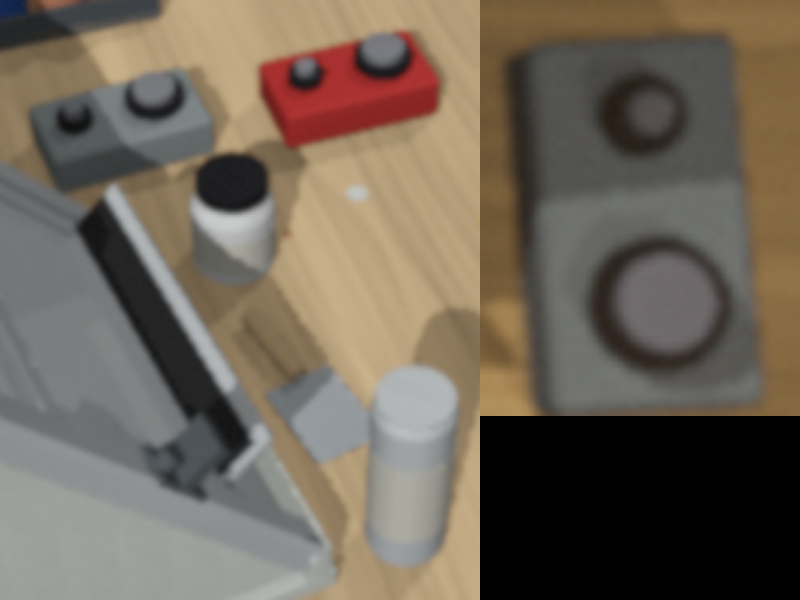

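```bash
python3 - <<'E'
from h import *
S=cam("scene");T=cam("top")
def tri(t,s):
    A=[];b=[]
    for im,(u,v) in((T,t),(S,s)):
        o,d=ray(im,u,v);d/=np.linalg.norm(d);M=np.eye(3)-np.outer(d,d);A.append(M);b.append(M@o)
    A=np.vstack(A);b=np.hstack(b);x,r,*_=np.linalg.lstsq(A,b,rcond=None);return x,np.sqrt(r)
tc=lambda x,y:(245+(x+.5)/4-.5,180+(y+.5)/4-.5)
sc=lambda x,y:(230+x/3-.33,110+y/3-.33)
tb=lambda x,y:(450+(x-480)/6.4-.4,215+y/6.4-.4)
for n,t,s in[("fan",tb(668,305),sc(155,93)),("lamp",tb(654,112),sc(74,113)),("lipfar",tc(622,178),sc(118,188)),("lipnear",tc(152,228),sc(266,432)),
 ("coverfar",tc(606,158),sc(107,196)),("coverfarback",tc(606,122),sc(80,228)),("foot+y",tc(113,290),sc(331,555)),("can",tc(135,400),sc(413,390)),("bigjar",tc(670,355),sc(233,182))]:
    print(n,*[np.round(q,4) for q in tri(t,s)])
print("foot z55",onz(T,*tc(113,290),.055).round(4),onz(T,*tc(662,238),.055).round(4))
for n,p in[("scraper L",tc(285,345)),("sL2",tc(300,437)),("handle end",tc(528,330))]: print(n,onz(T,*p,.01).round(3))
E
```

```text
fan [ 0.4533 -0.4128  0.0529] [0.0018]
lamp [ 0.5343 -0.4078  0.0546] [0.0019]
lipfar [ 0.5419 -0.1884  0.1514] [0.0005]
lipnear [0.5081 0.1047 0.1575] [0.0017]
coverfar [ 0.5538 -0.1779  0.1553] [0.0006]
coverfarback [ 0.5802 -0.1816  0.1243] [0.0027]
foot+y [0.474  0.1428 0.0414] [0.0039]
can [0.3994 0.1122 0.1719] [0.0001]
bigjar [ 0.4329 -0.2274  0.0923] [0.0022]
foot z55 [0.4755 0.1402 0.055 ] [ 0.5147 -0.2293  0.055 ]
scraper L [0.442 0.025 0.01 ]
sL2 [0.378 0.014 0.01 ]
handle end [ 0.454 -0.144  0.01 ]
```

```bash
cat >> h.py <<'E'
from scipy.spatial.transform import Rotation as Ro
PSI=np.radians(6.3); BX=np.array([np.cos(PSI),np.sin(PSI),0]); BY=np.array([-np.sin(PSI),np.cos(PSI),0]); Z=np.array([0,0,1.])
UP=.643*BX+.766*Z; OUT=-.766*BX+.643*Z; FOOT=np.array([.495,-.0446,.055])
def Rpush(tilt=50):   # fingers pointing tilt deg from down into the booth, tool y along the lip
    t=np.radians(tilt); z=np.sin(t)*BX-np.cos(t)*Z; y=BY; return np.c_[np.cross(y,z),y,z]
def go(p,R=None):
    s=ctrl.get_state(); R0=Ro.from_rotvec(s["tool_rot"]); d=1e3*R0.inv().apply(np.array(p)-s["position"])
    w=np.zeros(3) if R is None else (R0.inv()*Ro.from_matrix(R)).as_rotvec()
    print("t",s["time"],"mm",d.round(1),"len",np.linalg.norm(d).round(0),"w",w.round(3),"deg",np.degrees(np.linalg.norm(w)).round(1)); return d,w
E
python3 - <<'E'
from h import *
for p in [(.16,.63,.3),(.36,.38,.30),(.46,.08,.30),(.46,-.1,.3),(.4533,-.4128,.15)]: go(p)
E
```

```text
t 1.3 mm [  1.4  -0.  -77.4] len 77.0 w [0. 0. 0.] deg 0.0
t 1.3 mm [-254.4 -192.6  -77.4] len 328.0 w [0. 0. 0.] deg 0.0
t 1.3 mm [-425.7 -458.4  -77.4] len 630.0 w [0. 0. 0.] deg 0.0
t 1.3 mm [-470.4 -632.8  -77.4] len 792.0 w [0. 0. 0.] deg 0.0
t 1.3 mm [-541.5 -937.4   72.5] len 1085.0 w [0. 0. 0.] deg 0.0
```

Request:
jog_arm --increments '[{"tx":0,"ty":0,"tz":-40,"gripper":0},{"tx":-20,"ty":-15,"tz":-70,"gripper":0},{"tx":-50,"ty":-40,"tz":-77,"gripper":0},{"tx":-82,"ty":-64,"tz":-77,"gripper":0},{"tx":-114,"ty":-88,"tz":-77,"gripper":0}]'

```text
validation failed for argument at $.in...
```

Request:
jog_arm --increments '[{"tx":-32,"ty":-24,"tz":0,"gripper":0},{"tx":-64,"ty":-48,"tz":0,"gripper":0},{"tx":-96,"ty":-72,"tz":0,"gripper":0},{"tx":-128,"ty":-96,"tz":0,"gripper":0},{"tx":-155,"ty":-125,"tz":0,"gripper":0}]'

```text
validation failed for argument at $.in...
```

Request:
jog_arm --increments '[{"tx":-22,"ty":-33,"tz":0,"gripper":0},{"tx":-44,"ty":-66,"tz":0,"gripper":0},{"tx":-66,"ty":-99,"tz":0,"gripper":0},{"tx":-88,"ty":-132,"tz":0,"gripper":0},{"tx":-110,"ty":-165,"tz":0,"gripper":0}]'

```text
validation failed for argument at $.in...
```

```bash
python3 - <<'E'
from h import *
s=ctrl.get_state(); print(s["position"].round(3),s["joint_positions"].round(2),s["grip_width"])
for p in [(.46,.08,.30),(.46,-.1,.3),(.43,-.25,.25),(.4533,-.4128,.12)]: go(p)
E
```

```text
[0.161 0.63  0.223] [-1.31  0.32 -0.07  1.45  0.02  1.37 -0.06] 0.9992405462322813
t 1.3 mm [-425.7 -458.4  -77.4] len 630.0 w [0. 0. 0.] deg 0.0
t 1.3 mm [-470.4 -632.8  -77.4] len 792.0 w [0. 0. 0.] deg 0.0
t 1.3 mm [-478.6 -785.5  -27.5] len 920.0 w [0. 0. 0.] deg 0.0
t 1.3 mm [-541.5 -937.5  102.5] len 1087.0 w [0. 0. 0.] deg 0.0
```

Request:
jog_arm --increments '[{"tx":0,"ty":0,"tz":-40,"wx":0,"wy":0,"wz":0,"gripper":0},{"tx":-20,"ty":-15,"tz":-70,"wx":0,"wy":0,"wz":0,"gripper":0},{"tx":-50,"ty":-40,"tz":-77,"wx":0,"wy":0,"wz":0,"gripper":0},{"tx":-82,"ty":-64,"tz":-77,"wx":0,"wy":0,"wz":0,"gripper":0},{"tx":-114,"ty":-88,"tz":-77,"wx":0,"wy":0,"wz":0,"gripper":0}]'

```text
time: 1.72
position: [0.2506, 0.5155, 0.3009]
tool_rot: [0.391, 3.116, 0.004]
ft_force: [0.8, -0.8, 0.3]
grip_width: 0.709
grip_force: 0.0
```

Request:
jog_arm --increments '[{"tx":-32,"ty":-24,"tz":0,"wx":0,"wy":0,"wz":0,"gripper":0},{"tx":-64,"ty":-48,"tz":0,"wx":0,"wy":0,"wz":0,"gripper":0},{"tx":-96,"ty":-72,"tz":0,"wx":0,"wy":0,"wz":0,"gripper":0},{"tx":-128,"ty":-96,"tz":0,"wx":0,"wy":0,"wz":0,"gripper":0},{"tx":-155,"ty":-125,"tz":0,"wx":0,"wy":0,"wz":0,"gripper":0}]'

```text
time: 2.13
position: [0.3707, 0.3549, 0.2997]
tool_rot: [0.394, 3.116, 0.001]
ft_force: [-0.3, -0.2, -0.5]
grip_width: 0.326
grip_force: 0.0
```

Request:
jog_arm --increments '[{"tx":-22,"ty":-33,"tz":0,"wx":0,"wy":0,"wz":0,"gripper":0},{"tx":-44,"ty":-66,"tz":0,"wx":0,"wy":0,"wz":0,"gripper":0},{"tx":-66,"ty":-99,"tz":0,"wx":0,"wy":0,"wz":0,"gripper":0},{"tx":-88,"ty":-132,"tz":0,"wx":0,"wy":0,"wz":0,"gripper":0},{"tx":-110,"ty":-165,"tz":0,"wx":0,"wy":0,"wz":0,"gripper":0}]'

```text
time: 2.55
position: [0.435, 0.1675, 0.2999]
tool_rot: [0.393, 3.116, 0.002]
ft_force: [0.5, -0.0, -0.4]
grip_width: 0.019
grip_force: 0.0
```

```bash
python3 - <<'E'
from h import *
s=ctrl.get_state(); print(s["position"].round(3),s["joint_positions"].round(2),s["grip_width"])
for p in [(.46,-.0,.30),(.46,-.1,.3),(.43,-.25,.25),(.4533,-.4128,.12)]: go(p)
E
```

```text
[0.435 0.167 0.3  ] [-0.8  -0.12  0.34  1.77  0.04  1.48  0.86] 0.01915437688671765
t 2.55 mm [ -65.8 -156.    -0.2] len 169.0 w [0. 0. 0.] deg 0.0
t 2.55 mm [ -90.6 -252.9   -0.3] len 269.0 w [0. 0. 0.] deg 0.0
t 2.55 mm [ -98.7 -405.7   49.5] len 420.0 w [0. 0. 0.] deg 0.0
t 2.55 mm [-161.6 -557.7  179.4] len 608.0 w [0. 0. 0.] deg 0.0
```

Request:
jog_arm --increments '[{"tx":-22,"ty":-33,"tz":0,"wx":0,"wy":0,"wz":0,"gripper":0},{"tx":-40,"ty":-70,"tz":0,"wx":0,"wy":0,"wz":0,"gripper":0},{"tx":-57,"ty":-107,"tz":0,"wx":0,"wy":0,"wz":0,"gripper":0},{"tx":-73,"ty":-144,"tz":0,"wx":0,"wy":0,"wz":0,"gripper":0},{"tx":-88,"ty":-182,"tz":0,"wx":0,"wy":0,"wz":0,"gripper":0}]'

```text
time: 2.97
position: [0.4748, -0.0306, 0.2999]
tool_rot: [0.392, 3.116, 0.001]
ft_force: [1.9, -0.1, -0.6]
grip_width: 0.008
grip_force: 0.0
```

Request:
jog_arm --increments '[{"tx":-10,"ty":-40,"tz":0,"wx":0,"wy":0,"wz":0,"gripper":0},{"tx":-19,"ty":-80,"tz":0,"wx":0,"wy":0,"wz":0,"gripper":0},{"tx":-28,"ty":-120,"tz":0,"wx":0,"wy":0,"wz":0,"gripper":0},{"tx":-36,"ty":-158,"tz":10,"wx":0,"wy":0,"wz":0,"gripper":0},{"tx":-44,"ty":-196,"tz":20,"wx":0,"wy":0,"wz":0,"gripper":0}]'

```text
time: 3.38
position: [0.4687, -0.2317, 0.2803]
tool_rot: [0.392, 3.114, 0.001]
ft_force: [1.2, 0.4, -0.4]
grip_width: 0.005
grip_force: 0.0
```

```bash
python3 - <<'E'
from h import *
s=ctrl.get_state(); print(s["position"].round(3),s["joint_positions"].round(2),s["grip_width"])
for p in [(.4533,-.4128,.12),(.4533,-.4128,.053)]: go(p)
E
```

```text
[ 0.469 -0.232  0.28 ] [-0.45  0.    0.87  1.7  -0.    1.43  1.74] 0.005476027532918545
t 3.3833 mm [ -29.5 -179.5  160.2] len 242.0 w [0. 0. 0.] deg 0.0
t 3.3833 mm [ -29.3 -179.5  227.2] len 291.0 w [0. 0. 0.] deg 0.0
```

Request:
jog_arm --increments '[{"tx":-6,"ty":-38,"tz":10,"wx":0,"wy":0,"wz":0.1,"gripper":0},{"tx":-12,"ty":-75,"tz":22,"wx":0,"wy":0,"wz":0.2,"gripper":0},{"tx":-18,"ty":-110,"tz":42,"wx":0,"wy":0,"wz":0.3,"gripper":0},{"tx":-24,"ty":-145,"tz":62,"wx":0,"wy":0,"wz":0.4,"gripper":0},{"tx":-29.5,"ty":-179.5,"tz":80,"wx":0,"wy":0,"wz":0.4,"gripper":0}]'

```text
time: 3.8
position: [0.4528, -0.4121, 0.1985]
tool_rot: [1.009, 2.975, 0.0]
ft_force: [1.0, -0.0, 1.2]
grip_width: 0.005
grip_force: 0.0
```

```bash
python3 - <<'E'
from h import *
s=ctrl.get_state(); print(s["position"].round(3),s["joint_positions"].round(2),s["grip_width"])
for p in [(.4533,-.4128,.12),(.4533,-.4128,.053)]: go(p)
E
```

```text
[ 0.453 -0.412  0.199] [-0.09  0.37  1.    1.61 -0.32  1.33  1.87] 0.005455976267375006
t 3.8 mm [-0.8 -0.3 78.5] len 79.0 w [0. 0. 0.] deg 0.0
t 3.8 mm [ -0.7  -0.3 145.5] len 146.0 w [0. 0. 0.] deg 0.0
```

Request:
jog_arm --increments '[{"tx":-0.8,"ty":-0.3,"tz":40,"wx":0,"wy":0,"wz":0,"gripper":0},{"tx":-0.8,"ty":-0.3,"tz":80,"wx":0,"wy":0,"wz":0,"gripper":0},{"tx":-0.8,"ty":-0.3,"tz":115,"wx":0,"wy":0,"wz":0,"gripper":0},{"tx":-0.8,"ty":-0.3,"tz":138,"wx":0,"wy":0,"wz":0,"gripper":0},{"tx":-0.8,"ty":-0.3,"tz":144,"wx":0,"wy":0,"wz":0,"gripper":0}]'

```text
time: 4.22
position: [0.4518, -0.4107, 0.0602]
tool_rot: [-1.004, -2.972, -0.01]
ft_force: [-18.5, 20.6, 70.2]
grip_width: 0.008
grip_force: 35.4
```

Request:
jog_arm --increments '[{"tx":0,"ty":0,"tz":1,"wx":0,"wy":0,"wz":0,"gripper":0},{"tx":0,"ty":0,"tz":2,"wx":0,"wy":0,"wz":0,"gripper":0},{"tx":0,"ty":0,"tz":3,"wx":0,"wy":0,"wz":0,"gripper":0},{"tx":0,"ty":0,"tz":4,"wx":0,"wy":0,"wz":0,"gripper":0},{"tx":0,"ty":0,"tz":4,"wx":0,"wy":0,"wz":0,"gripper":0}]'

```text
time: 4.63
position: [0.4519, -0.4107, 0.0604]
tool_rot: [-1.004, -2.974, -0.013]
ft_force: [-19.3, 21.3, 61.7]
grip_width: 0.007
grip_force: 31.0
```

Request:
jog_arm --increments '[{"tx":0,"ty":0,"tz":-6,"wx":0,"wy":0,"wz":0,"gripper":0},{"tx":0,"ty":0,"tz":-6,"wx":0,"wy":0,"wz":0,"gripper":0},{"tx":0,"ty":0,"tz":-6,"wx":0,"wy":0,"wz":0,"gripper":0},{"tx":0,"ty":0,"tz":-6,"wx":0,"wy":0,"wz":0,"gripper":0},{"tx":0,"ty":0,"tz":-6,"wx":0,"wy":0,"wz":0,"gripper":0}]'

```text
time: 5.05
position: [0.4537, -0.4123, 0.0612]
tool_rot: [1.004, 2.975, 0.002]
ft_force: [-4.3, 5.2, 22.1]
grip_width: 0.005
grip_force: 10.5
```

```bash
python3 - <<'E'
from h import *
s=ctrl.get_state(); print(s["position"].round(4),s["ft_force"].round(1),s["torque"].round(2))
S=cam("scene");T=cam("top"); p=s["position"]; print(proj(S,p),proj(T,p))
a=cv2.resize(S["color"][90:210,210:350],(560,480),interpolation=cv2.INTER_CUBIC)
cv2.imwrite("pics/b1.png",a)
E
```

```text
[ 0.4537 -0.4123  0.0612] [-4.3  5.2 22.1] [ 1.09  1.28 -0.01]
[[280.636697   138.47503223]] [[479.54029541 262.38462059]]
```

View pics/b1.png

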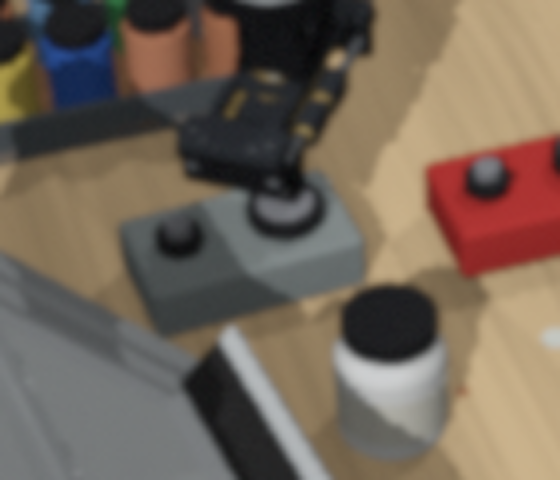

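The tip is on the grey pod's larger button, at crop (290,200), and it is bearing on something rigid at z 0.061. I'll release slowly and read force against height to see whether the button's spring shows.

Request:
jog_arm --increments '[{"tx":0,"ty":0,"tz":-4.5,"wx":0,"wy":0,"wz":0,"gripper":0},{"tx":0,"ty":0,"tz":-4.5,"wx":0,"wy":0,"wz":0,"gripper":0},{"tx":0,"ty":0,"tz":-4.5,"wx":0,"wy":0,"wz":0,"gripper":0},{"tx":0,"ty":0,"tz":-4.5,"wx":0,"wy":0,"wz":0,"gripper":0},{"tx":0,"ty":0,"tz":-4.5,"wx":0,"wy":0,"wz":0,"gripper":0}]'

```text
time: 5.57
position: [0.4537, -0.4123, 0.0625]
tool_rot: [1.004, 2.975, -0.002]
ft_force: [-0.6, -2.0, 3.7]
grip_width: 0.001
grip_force: 2.1
```

Request:
jog_arm --increments '[{"tx":0,"ty":0,"tz":-2,"wx":0,"wy":0,"wz":0,"gripper":0},{"tx":0,"ty":0,"tz":-2,"wx":0,"wy":0,"wz":0,"gripper":0},{"tx":0,"ty":0,"tz":-2,"wx":0,"wy":0,"wz":0,"gripper":0},{"tx":0,"ty":0,"tz":-2,"wx":0,"wy":0,"wz":0,"gripper":0},{"tx":0,"ty":0,"tz":-2,"wx":0,"wy":0,"wz":0,"gripper":0}]'

```text
time: 5.98
position: [0.4535, -0.4115, 0.064]
tool_rot: [1.004, 2.976, -0.0]
ft_force: [1.0, -2.5, 3.3]
grip_width: 0.006
grip_force: 1.7
```

Request:
jog_arm --increments '[{"tx":0,"ty":0,"tz":-2,"wx":0,"wy":0,"wz":0,"gripper":0},{"tx":0,"ty":0,"tz":-2,"wx":0,"wy":0,"wz":0,"gripper":0},{"tx":0,"ty":0,"tz":-2,"wx":0,"wy":0,"wz":0,"gripper":0},{"tx":0,"ty":0,"tz":-2,"wx":0,"wy":0,"wz":0,"gripper":0},{"tx":0,"ty":0,"tz":-2,"wx":0,"wy":0,"wz":0,"gripper":0}]'

```text
time: 6.4
position: [0.4532, -0.411, 0.0658]
tool_rot: [-1.004, -2.976, -0.001]
ft_force: [1.2, -0.9, 1.0]
grip_width: 0.007
grip_force: 1.1
```

Request:
jog_arm --increments '[{"tx":0,"ty":0,"tz":-20,"wx":0,"wy":0,"wz":0,"gripper":0},{"tx":0,"ty":0,"tz":-20,"wx":0,"wy":0,"wz":0,"gripper":0},{"tx":0,"ty":0,"tz":-20,"wx":0,"wy":0,"wz":0,"gripper":0},{"tx":0,"ty":0,"tz":-20,"wx":0,"wy":0,"wz":0,"gripper":0},{"tx":0,"ty":0,"tz":-20,"wx":0,"wy":0,"wz":0,"gripper":0}]'

```text
time: 6.82
position: [0.4527, -0.4105, 0.0849]
tool_rot: [-1.004, -2.975, -0.002]
ft_force: [-0.9, -0.5, 0.0]
grip_width: 0.007
grip_force: 0.0
```

The force drops to zero over z 0.0613–0.067, so the spring showed: the button was pressed fully and is up again. Next I'll refine the booth pose with a constrained fit and plan the push.

```bash
python3 - <<'E'
from h import *
from scipy.optimize import least_squares
S=cam("scene");T=cam("top")
tc=lambda x,y:(245+(x+.5)/4-.5,180+(y+.5)/4-.5)
sc=lambda x,y:(230+x/3-.33,110+y/3-.33)
# (out, y, dq rel lip mid or None)
obs=[(T,tc(622,178),.045,-.15,.006,1),(T,tc(152,228),.045,.15,.006,1),(T,tc(606,158),.033,-.15,.006,1),(T,tc(156,206),.033,.15,.006,1),
(S,sc(118,188),.045,-.15,.006,1),(S,sc(266,432),.045,.15,.006,1),
(T,tc(113,290),0,.19,0,0),(T,tc(662,238),0,-.19,0,0)]
mk=[(T,tc(56,135),.045,.196),(T,tc(112,132),.045,.160)]
def P(p,out,y,q):
    x=np.array([np.cos(p[2]),np.sin(p[2]),0]);yy=np.array([-x[1],x[0],0]);u=.643*x+.766*Z;o=-.766*x+.643*Z
    return np.array([p[0],p[1],.055])+u*q+o*out+yy*y
def f(p):
    r=[(proj(c,P(p,o,y,dq+p[3]*k))[0]-t) for c,t,o,y,dq,k in obs]
    r+=[(proj(c,P(p,o,y,p[4]-.006))[0]-t) for c,t,o,y in mk]
    return np.hstack(r)
r=least_squares(f,[.495,-.045,.11,.09,.15],loss="soft_l1")
p=r.x;print(p.round(4),np.degrees(p[2]).round(2));print(f(p).reshape(-1,2).round(1).tolist())
print("lip edge",P(p,.045,0,p[3]).round(4))
E
sed -n 1p /dev/null
```

```text
[ 0.4967 -0.0443  0.1083  0.0927  0.1833] 6.21
[[1.2, -0.2], [-1.2, -1.0], [4.3, 1.6], [-2.2, 1.2], [-0.5, -3.0], [0.5, 0.7], [-1.6, -0.2], [1.5, -0.9], [-0.6, 0.4], [0.4, -0.3]]
lip edge [ 0.5217 -0.0416  0.155 ]
```

```bash
cat > kin.py <<'E'
from h import *
from scipy.optimize import least_squares
s=ctrl.get_state()
D=[([-1.30594,.321005,-.070114,1.450516,.022598,1.370814,-.0569],[.16131,.62967,.22258]),([-.8,-.12,.34,1.77,.04,1.48,.86],[.435,.167,.3]),
([-.45,0,.87,1.7,0,1.43,1.74],[.469,-.232,.28]),([-.09,.37,1,1.61,-.32,1.33,1.87],[.453,-.412,.199]),(s["joint_positions"],s["position"])]
def fk(q,L,sg):
    h,a,b,c,e,g,k=L; R=Ro.identity();p=np.array([0,0,h]);A=["z","y","z","y","z","y","z"];S=[-1,1,-1,1,sg,1,-1]
    for i in range(7):
        R=R*Ro.from_euler(A[i],S[i]*q[i])
        if i==2:p=p+R.apply([e,0,a])
        if i==4:p=p+R.apply([g,0,b])
        if i==5:p=p+R.apply([k,0,c])
    return p,R
best=None
for sg in(-1,1):
    f=lambda L:np.hstack([fk(q,L,sg)[0]-p for q,p in D]+[.001*(np.array(L[4:]))])
    r=least_squares(f,[.34,.4,.4,.25,0,0,0])
    if best is None or r.cost<best[0]:best=(r.cost,sg,r.x,r.fun)
_,sg,L,fun=best
RL=fk(s["joint_positions"],L,sg)[1]; RT=RL.inv()*Ro.from_rotvec(s["tool_rot"])
lo=np.array([-2.86,-.3,-1.38,.06,-1.56,.09,-2.69])+.03;hi=np.array([2.86,2.09,1.24,2.45,4.7,2.05,2.69])-.03
def ik(p,R,q0):
    def f(q):
        x,r=fk(q,L,sg);return np.hstack([10*(x-p),(Ro.from_matrix(R).inv()*r*RT).as_rotvec(),.002*(q-q0)])
    r=least_squares(f,np.clip(q0,lo+.01,hi-.01),bounds=(lo,hi));return r.x,r.fun[:6]
E
python3 - <<'E'
from kin import *
print(sg,L.round(3),abs(fun).max().round(4))
F=np.array([.4967,-.0443,.055]);q0=s["joint_positions"]
for flip in(1,-1):
  for tilt in(50,35):
    R=Rpush(tilt); R=R*np.array([flip,flip,1])
    for sq,o in((.05,.1),(.05,.018),(.165,.018)):
        p=F+UP*sq+OUT*o-BY*.02;b=min((ik(p,R,np.array(z)) for z in(q0,[-.3,.1,.3,2,0,.6,1.5],[-.3,.1,.3,2,0,.6,-1.5],[.3,0,-.3,2,0,.6,-1.5],[-.9,.2,1,2,.5,.6,1])),key=lambda t:abs(t[1]).max());print(flip,tilt,sq,o,b[0].round(2),abs(b[1]).max().round(4))
E
```

```text
-1 [ 0.784  0.431  0.486  0.945  0.002 -0.074 -0.018] 0.0275
1 50 0.05 0.1 [ 1.21  1.51  1.19  2.42 -1.23  2.02 -0.88] 0.0673
1 50 0.05 0.018 [ 1.05  1.61  0.96  2.42 -1.53  2.02 -0.97] 0.0897
1 50 0.165 0.018 [ 0.74  1.31  1.1   2.42 -1.46  2.02 -1.38] 0.1699
1 35 0.05 0.1 [ 2.83 -0.27 -1.25  2.42 -0.79  1.35 -2.48] 0.2563
1 35 0.05 0.018 [ 0.38  0.7   1.21  2.42 -1.23  1.49 -2.04] 0.2524
1 35 0.165 0.018 [ 0.56 -0.27  0.17  2.3  -0.46  1.03  2.66] 0.1997
-1 50 0.05 0.1 [ 1.21  1.51  1.19  2.42 -1.23  2.02  2.26] 0.0673
-1 50 0.05 0.018 [ 1.05  1.61  0.96  2.42 -1.53  2.02  2.17] 0.0897
-1 50 0.165 0.018 [ 0.74  1.31  1.1   2.42 -1.46  2.02  1.76] 0.1699
-1 35 0.05 0.1 [ 2.83 -0.27 -1.25  2.42 -0.79  1.35  0.66] 0.2563
-1 35 0.05 0.018 [ 0.38  0.7   1.21  2.42 -1.23  1.49  1.1 ] 0.2523
-1 35 0.165 0.018 [ 1.32 -0.27 -0.27  2.42 -0.76  1.12  0.06] 0.2245
```

```bash
python3 - <<'E'
import re
t=open("kin.py").read()
t=t.replace("S=[-1,1,-1,1,sg,1,-1]","S=sg")
t=t.replace("for sg in(-1,1):\n    f=lambda L:np.hstack([fk(q,L,sg)[0]-p for q,p in D]+[.001*(np.array(L[4:]))])",
"import itertools\nfor s2,s3,s4,s5,s6 in itertools.product((1,-1),repeat=5):\n    sg=[-1,1,s3,s4,s5,s6,s2]\n    f=lambda L:np.hstack([np.r_[fk(q,L,sg)[0]-p,.05*(fk(q,L,sg)[1].apply([0,0,1])+Z)] for q,p in D]+[.001*(np.array(L[4:]))])")
t=t.replace("[.34,.4,.4,.25,0,0,0])","[.34,.4,.4,.25,0,0,0],bounds=([0,.1,.1,.05,-.1,-.1,-.15],[.7,.7,.7,.6,.1,.1,.15]))")
open("kin.py","w").write(t)
E
cat > plan.py <<'E'
from kin import *
print(sg,L.round(3),abs(fun).max().round(4))
F=np.array([.4967,-.0443,.055]);q0=s["joint_positions"]
for flip in(1,-1):
  for tilt in(50,35):
    R=Rpush(tilt); R=R*np.array([flip,flip,1])
    for sq,o in((.05,.1),(.05,.018),(.165,.018)):
        p=F+UP*sq+OUT*o-BY*.02;b=min((ik(p,R,np.array(z)) for z in(q0,[-.3,.1,.3,2,0,.6,1.5],[-.3,.1,.3,2,0,.6,-1.5],[.3,0,-.3,2,0,.6,-1.5],[-.9,.2,1,2,.5,.6,1])),key=lambda t:abs(t[1]).max());print(flip,tilt,sq,o,b[0].round(2),abs(b[1]).max().round(4))
E
python3 plan.py
```

```text
[-1, 1, -1, 1, -1, 1, 1] [ 0.448  0.431  0.487  0.6    0.003 -0.065 -0.019] 0.028
1 50 0.05 0.1 [ 2.39 -0.27 -1.22  2.42 -1.06  1.38  0.26] 0.3832
1 50 0.05 0.018 [-0.1   0.64  1.21  2.42 -1.53  1.56 -0.11] 0.371
1 50 0.165 0.018 [ 1.13 -0.27 -0.43  2.42 -1.1   0.97  0.7 ] 0.2632
1 35 0.05 0.1 [ 1.06 -0.27 -0.14  2.42 -0.78  1.14  0.78] 0.3243
1 35 0.05 0.018 [ 0.85 -0.27 -0.34  2.42 -0.69  0.84  1.19] 0.1838
1 35 0.165 0.018 [ 0.46 -0.27 -0.07  2.27 -0.5   0.85  1.49] 0.1443
-1 50 0.05 0.1 [ 1.85 -0.27 -0.78  2.42 -0.97  1.29 -2.66] 0.3531
-1 50 0.05 0.018 [ 2.17 -0.27 -1.31  2.42 -1.17  1.12 -2.66] 0.3226
-1 50 0.165 0.018 [ 1.13 -0.27 -0.43  2.42 -1.1   0.97 -2.44] 0.2632
-1 35 0.05 0.1 [ 1.06 -0.27 -0.14  2.42 -0.78  1.14 -2.36] 0.3243
-1 35 0.05 0.018 [ 0.85 -0.27 -0.34  2.42 -0.69  0.84 -1.95] 0.1838
-1 35 0.165 0.018 [ 0.46 -0.27 -0.07  2.27 -0.5   0.85 -1.65] 0.1443
```

```bash
python3 - <<'E'
from h import *
go((.47,-.06,.33),Rpush(0)); go((.45,-.4105,.25))
E
```

```text
t 6.9167 mm [ 199.2  289.6 -244.5] len 428.0 w [ 0.001 -0.002 -0.761] deg 43.6
t 6.9167 mm [   2.7   -1.4 -164.9] len 165.0 w [0. 0. 0.] deg 0.0
```

Request:
jog_arm --increments '[{"tx":0,"ty":0,"tz":-41,"wx":0,"wy":0,"wz":0,"gripper":0},{"tx":10,"ty":10,"tz":-80,"wx":0,"wy":0,"wz":-0.1,"gripper":0},{"tx":22,"ty":25,"tz":-115,"wx":0,"wy":0,"wz":-0.2,"gripper":0},{"tx":35,"ty":45,"tz":-150,"wx":0,"wy":0,"wz":-0.3,"gripper":0},{"tx":50,"ty":65,"tz":-180,"wx":0,"wy":0,"wz":-0.4,"gripper":0}]'

```text
time: 7.33
position: [0.4523, -0.3296, 0.2677]
tool_rot: [0.389, 3.117, -0.001]
ft_force: [1.1, 0.7, 0.6]
grip_width: 0.004
grip_force: 0.0
```

```bash
python3 - <<'E'
from h import *
go((.47,-.06,.33),Rpush(0));s=ctrl.get_state();print(s["joint_positions"].round(4).tolist(),s["position"].round(4).tolist(),s["tool_rot"].round(4).tolist())
E
```

```text
t 7.3333 mm [ 49.1 265.6 -62.5] len 277.0 w [-0.001  0.    -0.358] deg 20.5
[-0.2776, 0.1441, 0.9578, 1.6397, -0.1186, 1.4188, 2.0159] [0.4523, -0.3296, 0.2677] [0.3887, 3.117, -0.0014]
```

Request:
jog_arm --increments '[{"tx":7,"ty":38,"tz":-10,"wx":0,"wy":0,"wz":-0.1,"gripper":0},{"tx":14,"ty":76,"tz":-20,"wx":0,"wy":0,"wz":-0.2,"gripper":0},{"tx":21,"ty":114,"tz":-30,"wx":0,"wy":0,"wz":-0.3,"gripper":0},{"tx":28,"ty":152,"tz":-40,"wx":0,"wy":0,"wz":-0.36,"gripper":0},{"tx":36,"ty":191,"tz":-48,"wx":0,"wy":0,"wz":-0.36,"gripper":0}]'

```text
time: 7.75
position: [0.4651, -0.1339, 0.3148]
tool_rot: [-0.175, 3.135, 0.001]
ft_force: [1.6, 0.0, 0.2]
grip_width: 0.006
grip_force: 0.0
```

```bash
python3 - <<'E'
from h import *
F=np.array([.4967,-.0443,.055])
for t in (30,50):
  go(F+UP*.05+OUT*.13-BY*.02,Rpush(t)); go((.48,-.06,.35),Rpush(t))
s=ctrl.get_state();print(s["joint_positions"].round(4).tolist(),s["position"].round(4).tolist(),s["tool_rot"].round(4).tolist())
E
```

```text
t 7.75 mm [ 26.2  65.5 137.9] len 155.0 w [ 0.001 -0.522  0.001] deg 29.9
t 7.75 mm [-23.1  71.8 -35.1] len 83.0 w [ 0.001 -0.522  0.001] deg 29.9
t 7.75 mm [ 26.2  65.5 137.9] len 155.0 w [ 0.001 -0.871  0.001] deg 49.9
t 7.75 mm [-23.1  71.8 -35.1] len 83.0 w [ 0.001 -0.871  0.001] deg 49.9
[-0.5457, -0.1192, 0.7127, 1.7192, 0.0771, 1.5117, 1.8415] [0.4651, -0.1339, 0.3148] [-0.1751, 3.1352, 0.0009]
```

Now I'll tilt in free space.

Request:
jog_arm --increments '[{"tx":-6,"ty":16,"tz":-10,"wx":0,"wy":-0.12,"wz":0,"gripper":0},{"tx":-12,"ty":32,"tz":-20,"wx":0,"wy":-0.24,"wz":0,"gripper":0},{"tx":-18,"ty":48,"tz":-30,"wx":0,"wy":-0.36,"wz":0,"gripper":0},{"tx":-23,"ty":60,"tz":-35,"wx":0,"wy":-0.48,"wz":0,"gripper":0},{"tx":-23,"ty":72,"tz":-35,"wx":0,"wy":-0.6,"wz":0,"gripper":0}]'

```text
time: 8.17
position: [0.4781, -0.0862, 0.3479]
tool_rot: [-0.164, 2.83, 0.044]
ft_force: [-0.2, -0.8, 0.8]
grip_width: 0.004
grip_force: 0.0
```

```bash
python3 - <<'E'
from h import *
F=np.array([.4967,-.0443,.055])
go(F+UP*.05+OUT*.10-BY*.02,Rpush(50)); go((.48,-.06,.35),Rpush(50))
s=ctrl.get_state();print(s["joint_positions"].round(4).tolist(),s["position"].round(4).tolist(),s["tool_rot"].round(4).tolist())
E
```

```text
t 8.1667 mm [ 77.9  17.3 175.2] len 193.0 w [ 0.015 -0.565 -0.   ] deg 32.4
t 8.1667 mm [-5.3 25.8 -0.1] len 26.0 w [ 0.015 -0.565 -0.   ] deg 32.4
[0.046, -0.2955, 0.1228, 1.859, -0.0644, 1.2841, 1.8647] [0.4781, -0.0862, 0.3479] [-0.1643, 2.8299, 0.0438]
```

```bash
cat > kin.py <<'E'
from h import *
from scipy.optimize import least_squares
import itertools,json,os
s=ctrl.get_state()
D=[([-1.30594,.321005,-.070114,1.450516,.022598,1.370814,-.0569],[.16131,.62967,.22258],[.39284,3.11689,0]),
([-.2776,.1441,.9578,1.6397,-.1186,1.4188,2.0159],[.4523,-.3296,.2677],[.3887,3.117,-.0014]),
([-.5457,-.1192,.7127,1.7192,.0771,1.5117,1.8415],[.4651,-.1339,.3148],[-.1751,3.1352,.0009]),
([.046,-.2955,.1228,1.859,-.0644,1.2841,1.8647],[.4781,-.0862,.3479],[-.1643,2.8299,.0438])]
if os.path.exists("more.json"): D+=json.load(open("more.json"))
def fk(q,L,sg):
    R=Ro.identity();p=np.array([0,0,L[0]])
    for i in range(7):
        R=R*Ro.from_euler("zyzyzyz"[i],sg[i]*q[i])
        if i==1:p=p+R.apply([0,L[7],0])
        if i==2:p=p+R.apply([L[4],0,L[1]])
        if i==3:p=p+R.apply([L[5],L[8],L[2]])
        if i==5:p=p+R.apply([L[6],L[9],L[3]])
    return p,R
def fitall():
    best=None
    for sgn in itertools.product((1,-1),repeat=6):
        sg=[-1,1,*sgn[:5]]
        # orientation check first
        RT=[fk(q,np.zeros(10),sg)[1].inv()*Ro.from_rotvec(r) for q,_,r in D]
        o=sum((RT[0].inv()*x).magnitude() for x in RT)
        if best is None or o<best[0]: best=(o,sg,RT[0])
    o,sg,RT=best
    f=lambda L:np.hstack([fk(q,L,sg)[0]-np.array(p) for q,p,_ in D]+[.003*L[4:]])
    r=least_squares(f,[.34,.4,.4,.25]+[0]*6); return o,sg,RT,r.x,np.abs(f(r.x)[:3*len(D)]).max()
o,sg,RT,L,err=fitall()
lo=np.array([-2.86,-.3,-1.38,.06,-1.56,.09,-2.69])+.03;hi=np.array([2.86,2.09,1.24,2.45,4.7,2.05,2.69])-.03
def ik(p,R,q0):
    def f(q):
        x,r=fk(q,L,sg);return np.hstack([10*(x-p),(Ro.from_matrix(R).inv()*r*RT).as_rotvec(),.002*(q-q0)])
    r=least_squares(f,np.clip(q0,lo+.01,hi-.01),bounds=(lo,hi));return r.x,r.fun[:6]
E
sed -i 's/^print(sg.*/print(o,sg,L.round(3),err)/' plan.py; sed -i 's/(50,35)/(70,50,30,15)/' plan.py; python3 plan.py
```

```text
0.00020658767050867757 [-1, 1, -1, 1, -1, 1, -1] [ 0.249  0.467  0.513  0.368 -0.    -0.001  0.    -0.015 -0.01  -0.001] 3.0404904202308014e-05
1 70 0.05 0.1 [ 2.28 -0.26 -1.35  2.42 -1.4   1.34 -2.59] 0.4009
1 70 0.05 0.018 [ 2.    0.65 -1.35  2.42 -1.16  0.49 -2.5 ] 0.3724
1 70 0.165 0.018 [-0.5  -0.22  0.91  2.42 -1.53  0.52 -2.66] 0.2142
1 50 0.05 0.1 [ 0.51 -0.27 -0.01  2.35 -0.75  0.83  2.66] 0.2721
1 50 0.05 0.018 [ 0.71 -0.22 -0.44  2.42 -0.9   0.43  2.66] 0.2039
1 50 0.165 0.018 [-0.09 -0.27  0.25  2.39 -0.74  0.23  2.52] 0.0
1 30 0.05 0.1 [ 0.49 -0.27 -0.17  2.25 -0.4   0.86  2.24] 0.1218
1 30 0.05 0.018 [-0.32 -0.23  0.45  2.35 -0.06  0.48  1.87] 0.0
1 30 0.165 0.018 [ 0.01 -0.13  0.1   2.1  -0.16  0.66  1.89] 0.0
1 15 0.05 0.1 [-0.24 -0.27  0.34  2.2   0.04  0.94  1.75] 0.0
1 15 0.05 0.018 [ 0.02 -0.04  0.09  2.13 -0.07  0.79  1.83] 0.0
1 15 0.165 0.018 [-0.01  0.03  0.08  1.88 -0.06  0.98  1.79] 0.0
-1 70 0.05 0.1 [ 2.28 -0.26 -1.35  2.42 -1.4   1.34  0.55] 0.4009
-1 70 0.05 0.018 [ 2.    0.65 -1.35  2.42 -1.16  0.49  0.65] 0.3725
-1 70 0.165 0.018 [ 0.21 -0.21  0.09  2.42 -1.53  0.41  0.23] 0.2365
-1 50 0.05 0.1 [ 0.95 -0.27 -0.3   2.42 -1.07  0.93 -0.02] 0.2659
-1 50 0.05 0.018 [ 1.41 -0.27 -0.98  2.42 -1.31  0.65 -0.02] 0.1469
-1 50 0.165 0.018 [ 0.11 -0.25  0.07  2.38 -0.91  0.26 -0.48] 0.0
-1 30 0.05 0.1 [ 0.49 -0.27 -0.17  2.25 -0.4   0.86 -0.9 ] 0.1218
-1 30 0.05 0.018 [-0.29 -0.22  0.42  2.35 -0.08  0.48 -1.26] 0.0
-1 30 0.165 0.018 [-0.28 -0.15  0.37  2.11 -0.08  0.66 -1.31] 0.0
-1 15 0.05 0.1 [-0.23 -0.27  0.33  2.2   0.04  0.94 -1.38] 0.0
-1 15 0.05 0.018 [-0.25 -0.05  0.35  2.14 -0.05  0.79 -1.33] 0.0
-1 15 0.165 0.018 [-0.26  0.02  0.34  1.88 -0.07  0.98 -1.35] 0.0
```

```bash
cat > plan2.py <<'E'
from kin import *
F=np.array([.4967,-.0443,.055]);q=s["joint_positions"]
def bp(bx,z,by=-.02): return F*[1,1,0]+BX*bx+BY*by+Z*z
W=[(bp(-.03,.25),15),(bp(-.03,.15),15),(bp(-.03,.111),15),(bp(-.01,.111),20),(bp(.017,.111),25),(bp(.017,.111)+.06*UP,25),(bp(.017,.111)+.12*UP,25)]
if __name__=="__main__":
  for p,t in W:
    q,e=ik(p,Rpush(t),q); print(p.round(3),t,q.round(2),abs(e).max().round(4))
  go(W[0][0],Rpush(15));go(W[1][0],Rpush(15));go(W[2][0],Rpush(15))
E
python3 plan2.py
```

```text
[ 0.469 -0.067  0.25 ] 15 [ 0.07 -0.27  0.06  2.02 -0.05  1.13  1.82] 0.0
[ 0.469 -0.067  0.15 ] 15 [ 0.06 -0.2   0.06  2.17 -0.06  0.91  1.84] 0.0
[ 0.469 -0.067  0.111] 15 [ 0.06 -0.15  0.07  2.22 -0.07  0.82  1.85] 0.0
[ 0.489 -0.065  0.111] 20 [ 0.06 -0.17  0.08  2.25 -0.11  0.72  1.89] 0.0
[ 0.516 -0.062  0.111] 25 [ 0.05 -0.16  0.09  2.27 -0.16  0.61  1.93] 0.0
[ 0.554 -0.058  0.157] 25 [ 0.04 -0.13  0.08  2.14 -0.13  0.7   1.88] 0.0
[ 0.592 -0.054  0.203] 25 [ 0.03 -0.09  0.07  2.01 -0.12  0.79  1.84] 0.0
t 8.1667 mm [36.2 18.4 91.5] len 100.0 w [0.014 0.046 0.004] deg 2.8
t 8.1667 mm [ 66.5  17.1 186.8] len 199.0 w [0.014 0.046 0.004] deg 2.8
t 8.1667 mm [ 78.3  16.6 224. ] len 238.0 w [0.014 0.046 0.004] deg 2.8
```

Request:
jog_arm --increments '[{"tx":12,"ty":6,"tz":30,"wx":0.01,"wy":0.04,"wz":0,"gripper":0},{"tx":24,"ty":12,"tz":60,"wx":0.01,"wy":0.04,"wz":0,"gripper":0},{"tx":36,"ty":18,"tz":91,"wx":0.01,"wy":0.04,"wz":0,"gripper":0},{"tx":36,"ty":18,"tz":91,"wx":0.01,"wy":0.04,"wz":0,"gripper":0},{"tx":36,"ty":18,"tz":91,"wx":0.01,"wy":0.04,"wz":0,"gripper":0}]'

```text
time: 8.58
position: [0.4677, -0.0689, 0.2481]
tool_rot: [-0.163, 2.876, 0.027]
ft_force: [0.2, -0.8, 1.0]
grip_width: 0.012
grip_force: 0.0
```

```bash
python3 - <<'E'
from plan2 import *
for p,t in W[:5]: go(p,Rpush(t))
print(s["position"],s["joint_positions"].round(2))
E
```

```text
t 8.5833 mm [-2.   1.3 -1.4] len 3.0 w [ 0.005 -0.001  0.002] deg 0.3
t 8.5833 mm [23.8  0.9 95.2] len 98.0 w [ 0.005 -0.001  0.002] deg 0.3
t 8.5833 mm [ 33.9   0.7 132.9] len 137.0 w [ 0.005 -0.001  0.002] deg 0.3
t 8.5833 mm [ 14.6   0.7 138. ] len 139.0 w [ 0.005 -0.088  0.002] deg 5.0
t 8.5833 mm [-11.5   0.6 145. ] len 145.0 w [ 0.005 -0.175  0.002] deg 10.0
[ 0.46767853 -0.0689122   0.24812442] [ 0.04 -0.27  0.09  2.03 -0.05  1.13  1.82]
```

Request:
jog_arm --increments '[{"tx":8,"ty":1,"tz":35,"wx":0,"wy":0,"wz":0,"gripper":0},{"tx":16,"ty":1,"tz":70,"wx":0,"wy":0,"wz":0,"gripper":0},{"tx":25,"ty":1,"tz":100,"wx":0,"wy":0,"wz":0,"gripper":0},{"tx":34,"ty":1,"tz":132,"wx":0,"wy":0,"wz":0,"gripper":0},{"tx":34,"ty":1,"tz":133,"wx":0,"wy":0,"wz":0,"gripper":0}]'

```text
time: 9.0
position: [0.4684, -0.067, 0.1089]
tool_rot: [-0.163, 2.88, 0.028]
ft_force: [-2.2, 0.6, -1.4]
grip_width: 0.003
grip_force: 0.0
```

```bash
python3 - <<'E'
from plan2 import *
for p,t in W[2:]: go(p,Rpush(t))
S=cam("scene");T=cam("top")
a=cv2.resize(S["color"][130:310,230:390],(533,600),interpolation=cv2.INTER_CUBIC)
cv2.imwrite("pics/d1.png",a)
E
```

```text
t 9.0 mm [-1.2 -0.5 -1.9] len 2.0 w [ 0.006 -0.004  0.002] deg 0.4
t 9.0 mm [-20.5  -0.6   3.2] len 21.0 w [ 0.006 -0.091  0.002] deg 5.2
t 9.0 mm [-46.6  -0.7  10.1] len 48.0 w [ 0.006 -0.179  0.002] deg 10.2
t 9.0 mm [-95.6  -0.6 -24.5] len 99.0 w [ 0.006 -0.179  0.002] deg 10.2
t 9.0 mm [-144.7   -0.6  -59.1] len 156.0 w [ 0.006 -0.179  0.002] deg 10.2
```

View pics/d1.png

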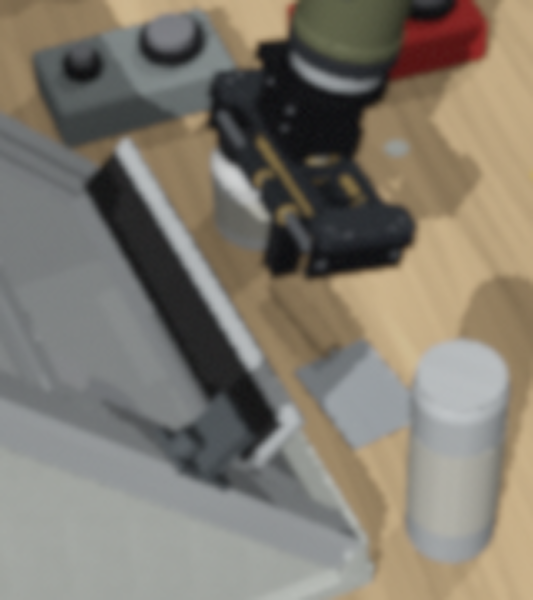

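The closed fingertips, at crop (283,262), stand in front of the lip and below it, clear of the can and the jar. I'll insert them under the lip.

Request:
jog_arm --increments '[{"tx":-10,"ty":-0.5,"tz":0,"wx":0.005,"wy":-0.05,"wz":0,"gripper":0},{"tx":-20,"ty":-0.5,"tz":3,"wx":0.005,"wy":-0.09,"wz":0,"gripper":0},{"tx":-34,"ty":-0.5,"tz":7,"wx":0.005,"wy":-0.14,"wz":0,"gripper":0},{"tx":-46,"ty":-0.5,"tz":10,"wx":0.005,"wy":-0.18,"wz":0,"gripper":0},{"tx":-46,"ty":-0.5,"tz":10,"wx":0.005,"wy":-0.18,"wz":0,"gripper":0}]'

```text
time: 9.52
position: [0.5209, -0.0627, 0.1191]
tool_rot: [-0.151, 2.685, 0.031]
ft_force: [-0.6, 0.8, -0.6]
grip_width: 0.005
grip_force: 0.0
```

```bash
python3 - <<'E'
from plan2 import *
R0=Ro.from_rotvec(s["tool_rot"]); print(s["position"].round(4), "10mm up-slope in tool", R0.inv().apply(UP*10).round(2))
E
```

```text
[ 0.5209 -0.0627  0.1191] 10mm up-slope in tool [-9.13 -0.03 -4.08]
```

Request:
jog_arm --increments '[{"tx":-2.7,"ty":0,"tz":-1.2,"wx":0,"wy":0,"wz":0,"gripper":0},{"tx":-5.5,"ty":0,"tz":-2.4,"wx":0,"wy":0,"wz":0,"gripper":0},{"tx":-8.2,"ty":0,"tz":-3.7,"wx":0,"wy":0,"wz":0,"gripper":0},{"tx":-11,"ty":0,"tz":-4.9,"wx":0,"wy":0,"wz":0,"gripper":0},{"tx":-13.7,"ty":0,"tz":-6.1,"wx":0,"wy":0,"wz":0,"gripper":0}]'

```text
time: 9.93
position: [0.5269, -0.0614, 0.1262]
tool_rot: [-0.151, 2.694, 0.032]
ft_force: [-2.4, -1.0, -2.6]
grip_width: 0.009
grip_force: 1.3
```

Request:
jog_arm --increments '[{"tx":-2.7,"ty":0,"tz":-1.2,"wx":0,"wy":0,"wz":0,"gripper":0},{"tx":-5.5,"ty":0,"tz":-2.4,"wx":0,"wy":0,"wz":0,"gripper":0},{"tx":-8.2,"ty":0,"tz":-3.7,"wx":0,"wy":0,"wz":0,"gripper":0},{"tx":-11,"ty":0,"tz":-4.9,"wx":0,"wy":0,"wz":0,"gripper":0},{"tx":-13.7,"ty":0,"tz":-6.1,"wx":0,"wy":0,"wz":0,"gripper":0}]'

```text
time: 10.35
position: [0.5365, -0.0602, 0.1373]
tool_rot: [-0.151, 2.694, 0.032]
ft_force: [-3.8, -1.5, -1.0]
grip_width: 0.006
grip_force: 2.0
```

```bash
cat > align.py <<'E'
from h import *
# detect lip cover and marker in top image, draw crop
import sys
T=cam("top"); s=ctrl.get_state(); print(s["time"],s["position"].round(4),s["ft_force"].round(1), "UP",(s["position"]@UP).round(4))
im=T["color"]; cv2.imwrite(f"pics/{sys.argv[1]}_full.png",im)
a=cv2.resize(im[130:250,245:445],(800,480),interpolation=cv2.INTER_CUBIC); cv2.imwrite(f"pics/{sys.argv[1]}.png",a)
E
python3 align.py e1
```

```text
10.4 [ 0.5375 -0.0602  0.1382] [-2.8 -2.2  0.4] UP 0.4451
```

View pics/e1.png

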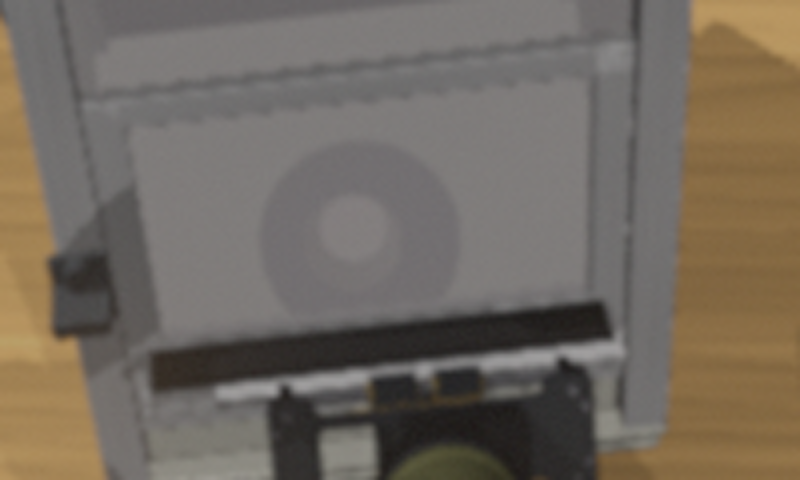

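The fingers bear on the lip from beneath with about 3 N. The cover is now at crop (152–608, 305–390), about 5 px higher than before, and the marker at (52–110, 255–333) is still well above it. I'll push on.

Request:
jog_arm --increments '[{"tx":-4.6,"ty":0,"tz":-2.0,"wx":0,"wy":0,"wz":0,"gripper":0},{"tx":-9.1,"ty":0,"tz":-4.1,"wx":0,"wy":0,"wz":0,"gripper":0},{"tx":-13.7,"ty":0,"tz":-6.1,"wx":0,"wy":0,"wz":0,"gripper":0},{"tx":-18.3,"ty":0,"tz":-8.2,"wx":0,"wy":0,"wz":0,"gripper":0},{"tx":-22.8,"ty":0,"tz":-10.2,"wx":0,"wy":0,"wz":0,"gripper":0}]'

```text
time: 10.82
position: [0.5533, -0.0582, 0.1572]
tool_rot: [-0.151, 2.693, 0.032]
ft_force: [-5.3, -0.1, 0.4]
grip_width: 0.007
grip_force: 2.5
```

Request:
jog_arm --increments '[{"tx":-4.6,"ty":0,"tz":-2.0,"wx":0,"wy":0,"wz":0,"gripper":0},{"tx":-9.1,"ty":0,"tz":-4.1,"wx":0,"wy":0,"wz":0,"gripper":0},{"tx":-13.7,"ty":0,"tz":-6.1,"wx":0,"wy":0,"wz":0,"gripper":0},{"tx":-18.3,"ty":0,"tz":-8.2,"wx":0,"wy":0,"wz":0,"gripper":0},{"tx":-20,"ty":0,"tz":-9,"wx":0,"wy":0,"wz":0,"gripper":0}]'

```text
time: 11.23
position: [0.5681, -0.0564, 0.1748]
tool_rot: [-0.151, 2.691, 0.032]
ft_force: [-4.8, -0.5, 0.0]
grip_width: 0.007
grip_force: 2.4
```

```bash
cat >> align.py <<'E'
# cover shift since the start, by template matching on the upsampled pictures; marker stays as reference
P0=np.array([.4967,-.0443,.055])
b=lambda q:P0+BX*0+UP*q+OUT*.033-BY*.12
r=cv2.resize(cv2.imread("pics/top0.png"),None,fx=4,fy=4,interpolation=cv2.INTER_CUBIC)
n=cv2.resize(im,None,fx=4,fy=4,interpolation=cv2.INTER_CUBIC)
from scipy.optimize import brentq
def cor(u0,v0,w,h):
    t=r[v0*4:(v0+h)*4,u0*4:(u0+w)*4]; R=cv2.matchTemplate(n[(v0-60)*4:(v0+h+3)*4,(u0-6)*4:(u0+w+6)*4],t,cv2.TM_CCOEFF_NORMED)
    _,m,_,l=cv2.minMaxLoc(R); return l[0]/4-6,l[1]/4-60,m
for nm,B in(("right",(382,206,20,20)),("left",(278,216,20,16)),("marker",(254,190,22,28))):
    du,dv,m=cor(*B); print(nm,du,dv,round(m,2))
    if nm!="marker":
        y=-.13 if nm=="right" else .13; g=lambda q:proj(T,P0+UP*q+OUT*.036+BY*y)[0,1]
        print("  travel mm",1e3*(brentq(lambda q:g(q)-g(.099)-dv,.0,.35)-.099))
E
python3 align.py e2
```

```text
11.2833 [ 0.5683 -0.0563  0.175 ] [-5.1 -0.1  1.3] UP 0.4933
right 0.75 -20.0 0.94
  travel mm 65.27246705479716
left -4.25 -19.5 0.92
  travel mm 65.03148834275707
marker 0.25 -0.25 0.97
```

View pics/e2.png

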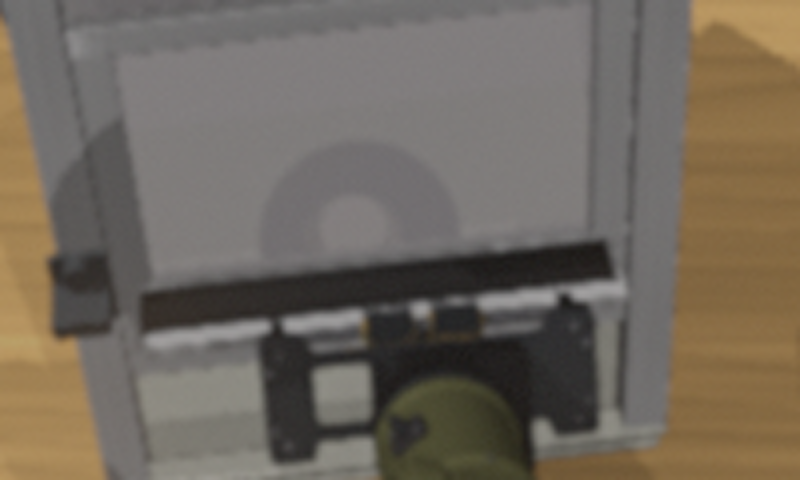

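The cover has risen to crop (142–612, 242–330), 65 mm up, and the marker hasn't moved. By the fit and by picture, about 25–29 mm is left, so I'll push 17 mm and look closer.

Request:
jog_arm --increments '[{"tx":-3.6,"ty":0,"tz":-1.6,"wx":0,"wy":0,"wz":0,"gripper":0},{"tx":-7.2,"ty":0,"tz":-3.2,"wx":0,"wy":0,"wz":0,"gripper":0},{"tx":-10.8,"ty":0,"tz":-4.8,"wx":0,"wy":0,"wz":0,"gripper":0},{"tx":-14,"ty":0,"tz":-6.3,"wx":0,"wy":0,"wz":0,"gripper":0},{"tx":-15.5,"ty":0,"tz":-6.9,"wx":0,"wy":0,"wz":0,"gripper":0}]'

```text
time: 11.7
position: [0.5788, -0.055, 0.1874]
tool_rot: [-0.152, 2.692, 0.033]
ft_force: [-5.7, -0.4, 1.4]
grip_width: 0.004
grip_force: 2.5
```

```bash
python3 align.py e3; python3 - <<'E'
from h import *
T=cv2.imread("pics/e3_full.png");S=cam("scene")["color"]
a=cv2.resize(T[185:225,250:300],(700,560)[:2] and (500,400),interpolation=cv2.INTER_CUBIC)
b=cv2.resize(S[225:285,245:335],(500,333),interpolation=cv2.INTER_CUBIC)
a=cv2.resize(T[186:220,250:330],(800,340),interpolation=cv2.INTER_CUBIC)
b=cv2.resize(S[218:270,240:330],(450,260),interpolation=cv2.INTER_CUBIC)
o=np.zeros((600,800,3),np.uint8);o[:340]=a;o[340:,:450]=b
o=np.clip(o.astype(float)*1.6,0,255).astype(np.uint8);cv2.imwrite("pics/f3.png",o)
E
```

```text
11.75 [ 0.579  -0.0551  0.1876] [-5.2 -0.2  0.6] UP 0.5099
right 0.75 -25.25 0.92
  travel mm 81.6147091801471
left -4.5 -24.75 0.95
  travel mm 81.73095623334922
marker 0.0 -0.25 0.97
```

View pics/f3.png

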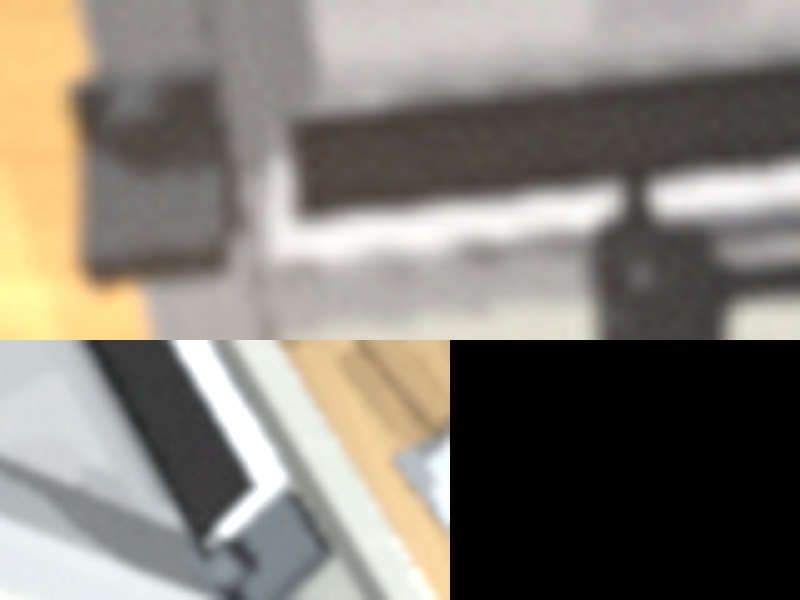

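In the 10x crop the lip's top outer edge runs (285,258) to (600,228), and the blade's top outer edge lies at about (158,240). That leaves roughly 27–32 zoomed px, or about 9–10 mm, which agrees with the fit (8.9 mm). I'll push 9.5 mm.

Request:
jog_arm --increments '[{"tx":-2.5,"ty":0,"tz":-1.1,"wx":0,"wy":0,"wz":0,"gripper":0},{"tx":-5,"ty":0,"tz":-2.2,"wx":0,"wy":0,"wz":0,"gripper":0},{"tx":-7.2,"ty":0,"tz":-3.2,"wx":0,"wy":0,"wz":0,"gripper":0},{"tx":-8.7,"ty":0,"tz":-3.9,"wx":0,"wy":0,"wz":0,"gripper":0},{"tx":-8.7,"ty":0,"tz":-3.9,"wx":0,"wy":0,"wz":0,"gripper":0}]'

```text
time: 12.22
position: [0.5849, -0.0543, 0.1947]
tool_rot: [-0.152, 2.692, 0.033]
ft_force: [-5.1, 0.5, 0.7]
grip_width: 0.005
grip_force: 2.0
```

```bash
python3 align.py e4; python3 - <<'E'
from h import *
T=cv2.imread("pics/e4_full.png");S=cam("scene")["color"]
a=cv2.resize(T[186:220,250:330],(800,340),interpolation=cv2.INTER_CUBIC)
b=cv2.resize(S[218:270,240:330],(450,260),interpolation=cv2.INTER_CUBIC)
o=np.zeros((600,800,3),np.uint8);o[:340]=a;o[340:,:450]=b
o=np.clip(o.astype(float)*1.6,0,255).astype(np.uint8);cv2.imwrite("pics/f4.png",o)
s=ctrl.get_state();R0=Ro.from_rotvec(s["tool_rot"]);print("down10",R0.inv().apply(-UP*10).round(1),"out100",R0.inv().apply(-BX*100).round(1))
E
```

```text
12.2667 [ 0.5849 -0.0543  0.1946] [-5.5  0.2  1.3] UP 0.5191
right 1.0 -28.5 0.9
  travel mm 91.57488971860624
left -5.0 -28.0 0.94
  travel mm 91.90566162076469
marker 0.0 0.0 0.97
down10 [9.1 0.  4.1] out100 [ 90.2   0.2 -43.2]
```

View pics/f4.png

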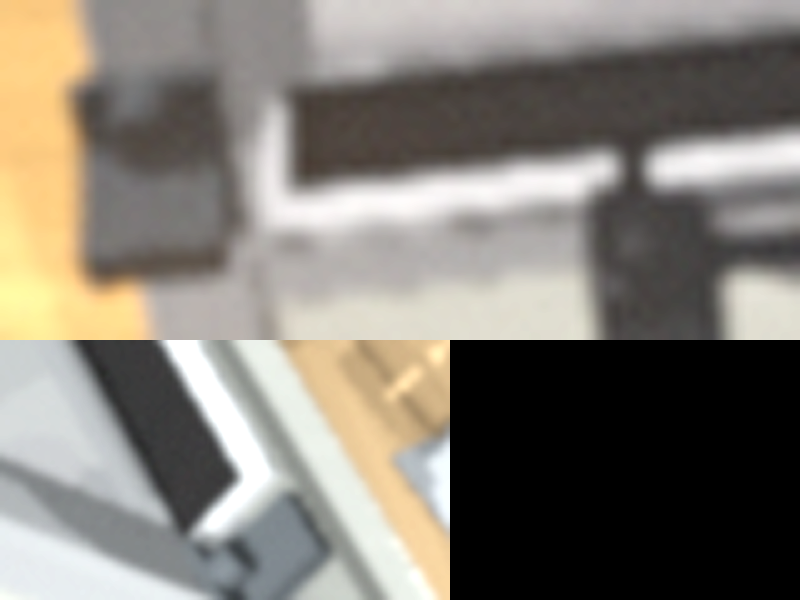

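The lip's top outer edge, (275,232) to (600,198) in the crop, extends to about (158,244), which is level with the blade's edge. It is in line, and the marker hasn't shifted. I'll withdraw downwards, then out.

Request:
jog_arm --increments '[{"tx":3,"ty":0,"tz":1.3,"wx":0,"wy":0,"wz":0,"gripper":0},{"tx":8,"ty":0,"tz":3.6,"wx":0,"wy":0,"wz":0,"gripper":0},{"tx":16,"ty":0,"tz":7,"wx":0,"wy":0,"wz":0,"gripper":0},{"tx":24,"ty":0,"tz":3,"wx":0,"wy":0,"wz":0,"gripper":0},{"tx":34,"ty":0,"tz":-2,"wx":0,"wy":0,"wz":0,"gripper":0}]'

```text
time: 12.73
position: [0.552, -0.0583, 0.1799]
tool_rot: [-0.151, 2.694, 0.032]
ft_force: [-0.1, -0.5, -0.4]
grip_width: 0.009
grip_force: 0.0
```

Request:
jog_arm --increments '[{"tx":12,"ty":0,"tz":-6,"wx":0,"wy":0,"wz":0,"gripper":0},{"tx":24,"ty":0,"tz":-12,"wx":0,"wy":0,"wz":0,"gripper":0},{"tx":36,"ty":0,"tz":-17,"wx":0,"wy":0,"wz":0,"gripper":0},{"tx":45,"ty":0,"tz":-22,"wx":0,"wy":0,"wz":0,"gripper":0},{"tx":45,"ty":0,"tz":-22,"wx":0,"wy":0,"wz":0,"gripper":0}]'

```text
time: 13.15
position: [0.5013, -0.0643, 0.181]
tool_rot: [-0.15, 2.693, 0.032]
ft_force: [0.2, 0.2, -0.7]
grip_width: 0.008
grip_force: 0.0
```

```bash
python3 align.py e5; python3 - <<'E'
from h import *
s=ctrl.get_state();print(s["qd"].round(3),s["joint_positions"].round(2))
E
```

```text
13.2 [ 0.5025 -0.0642  0.1815] [ 1.  -0.3  0.7] UP 0.4557
right 1.0 -28.25 0.99
  travel mm 90.81290559541496
left -5.0 -28.0 0.95
  travel mm 91.90566162076469
marker 0.25 0.0 0.96
[-0.007  0.028 -0.003 -0.03  -0.002 -0.014 -0.002] [ 0.04 -0.28  0.1   2.22 -0.11  0.77  1.89]
```

```bash
python3 -c "
from bench import ctrl
print(ctrl.close_job())"
```

```text
the job is handed in; nothing more can be done
None
```

I pressed the extractor button (its spring was felt, and it is up again), pushed the sash up from beneath until the lip lined up with the marker blade to within about 2 mm by the cameras, withdrew clear of everything and handed the job in; no verdict was returned.

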